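Tip the remote to the front of the lever tray and ease the shelf down

TASK

Use the lever of the white tray to bring the black remote to the front: press the paddle all the way down so the shelf tips right up and the remote slides down against the front lip, then ease the paddle back up until the shelf lies flat again, without letting it slam. Work only the lever by pressing on its paddle from above; do not touch the shelf or the remote on it, and leave everything else on the sideboard where it is. Finish with the remote resting against the lip and the hand clear.

Things in the scene. Friction and masses are not known exactly. Their poses are not given: they have to be found in the camera images.
- tray: White plastic lever tray fixed to the sideboard, 260 mm long (its x), 100 mm wide (y), walls 55 mm high. Origin: centre of its underside. x points from its front (paddle end, roughly facing the robot, turned up to 0.55 rad) to the rear, y left, z up. The lever is a U: two arms along the outside of the walls, joined by a paddle some 50 mm clear of the front wall.
- pivot (a point): Fixed point on the lever's pivot axis midway between its two arms: tray x -60 mm, 45 mm above the sideboard. The axis is level, along the tray's y.
- paddle (a point): Centre of the paddle's upper face; moves with the lever. White plate 90 mm wide (tray y), 36 long, 8 thick. It lies 155 mm from the pivot along the arms and 7 mm above their centre line. At rest arms and paddle slope up to the front by 0.40 rad, this point at tray x -200, 112 mm above the sideboard; fully pressed they slope down by 0.15 rad, point at x -214, 29 mm above it.
- lever (a joint): Lever angle: 0 at rest (paddle up, shelf flat), 0.55 rad at its stop (paddle fully down). Pressing takes about 3 to 8 N at the paddle. No catch: the shelf's weight pushes the paddle back up and holds it at 0. Let go from high up, the shelf slams; a paddle let up slower than 1.4 rad/s (about 0.2 m/s) does not slam.
- shelf: White shallow pan 240 by 78 mm, walls 14 mm above its floor, hinged along its front edge in the tray and linked to the lever: its rear tips up by 1.09 times the lever angle, to 0.60 rad, rear end then 190 mm above the sideboard. Origin on the hinge, at tray x -119, 45 mm up; x along the shelf to the rear, y left, z out of its floor.
- lip (a point): Centre of the inner face of the shelf's front lip, at the shelf's floor. Moves with the shelf; axes as the shelf's.
- black_remote: Black set-top remote, 160 mm long (its x), 46 wide, 18 thick, about 0.12 kg, lying lengthwise on the shelf. Origin: centre of its underside; it lies against the lip when that is 80 mm behind lip along the shelf. It starts 35 to 70 mm short of the lip. The shelf is slick: the remote starts to slide at 0.2 to 0.3 rad of tip and needs under a second.
- ac_remote: Silver air-conditioning remote with a small dark screen, 140 by 50 by 20 mm, lying on the sideboard left of the tray. Leave it. Origin: centre of its underside.
- votive: Clear glass votive cup, 64 mm across the rim, 70 mm high, on the sideboard right of the tray (it and the coaster swap places). Leave it. Origin: centre of its underside.
- coaster: Round cork coaster, 94 mm across, 9 mm thick, on the sideboard right of the tray. Leave it. Origin: centre of its underside.
- glasses_case: Blue spectacle case, 160 by 62 by 36 mm, at the left. Leave it. Origin: centre of its underside.
- mug: White mug, 82 mm across, 95 mm high, at the left near the robot. Leave it. Origin: centre of its underside.
- dish: Blue ceramic bowl, 130 mm across, 45 mm high, at the right. Leave it. Origin: centre of its underside.
- candle_tin: Round candle tin with a white lid, 70 mm across, 50 mm high, at the right near the robot. Leave it. Origin: centre of its underside.
Things that resemble listed ones, but are neither listed nor needed, are in the scene too. What is shaped like the black_remote but green or purple is not meant.

How it is judged:
On the way:
1. the paddle is pressed right down (lever past 0.46 rad) and the black remote has slid against the lip (value of joint lever above 0.46 rad and x of black_remote in the frame of lip between 0.074 and 0.087 m and z of black_remote in the frame of lip between -0.005 and 0.006 m), for 0.2 s.
At the end, for the whole second after the job is handed in: The lever is back at rest (within 0.03 rad, shelf flat) and the black remote lies still on the shelf, within 7 mm of its front lip (value of joint lever below 0.03 rad and x of black_remote in the frame of lip between 0.074 and 0.087 m and z of black_remote in the frame of lip between -0.005 and 0.006 m and linear speed of black_remote below 0.02 m/s); the robot touches nothing.
It fails at once if the shelf slams: the lever comes back faster than 1.4 rad/s (velocity of joint lever below -1.4 rad/s).
It fails at once if the robot touches the shelf or the black remote (contact force between any of the fingers, the arm and shelf above 0.5 N or contact force between any of the fingers, the arm and black_remote above 0.5 N).
It fails at once if a bystander is moved more than 15 mm (distance of any of ac_remote, votive, coaster, glasses_case, mug, dish, candle_tin from where it was at the start of the episode above 0.015 m).
It also fails if it takes over 38 s, if anything falls off the work surface, if the arm or the gripper's body presses on something with over 40 N, if the wrist force passes 120 N, or if a joint passes its speed limit or range.

ROBOT

A 7-joint arm with a two-finger parallel gripper is mounted at the origin on the work surface. World frame = base frame: x ahead of the robot, y to its left, z up, the work surface at z = 0. Lengths are in m, angles in rad, forces in N, time in s.
With the tool pointing down it reaches from about 0.425 to 0.925 m from the base axis. Payload 6.8 kg.
Tool frame: the origin (TCP) lies on the front face of the gripper's body, between the roots of the fingers; the fingertips stand 73 mm ahead of it and the grasp point (between the pads) lies 54 mm ahead of it (env.nose_length is the distance from the TCP to the fingertips, in m); z points along the fingers, y is the direction in which the jaws open and shut (so a half turn about z gives the same grasp; the last joint's range is limited). The gripper opens to 85 mm and grips with 20 to 120 N. Pads are 22 mm wide; open, the fingers measure 114 mm over their backs; the gripper's body (76 mm by 85 mm) begins 54 mm behind the grasp point. The pads swing forward as they close: fully open they stand 13 mm farther back than shut.
Start: joints at [-1.439, 0.477, 0.022, 1.555, -0.011, 1.109, -0.083], TCP at [0.16, 0.656, 0.304] pointing down, gripper open.
Joint ranges: [-2.96, 2.96], [-0.34, 2.1], [-1.41, 1.46], [0.24, 2.44], [-1.37, 4.51], [0.17, 1.92], [-2.96, 2.96]. Speed limits (rad/s): [2.39, 2.39, 3.14, 3.14, 3.14, 3.14, 3.14].

INTERFACE

Orientations are given as a unit quaternion [w, x, y, z].
In Python, from cell import env, kin, camera, calibration, job gives the robot as it stands. The module is installed in compiled form; this text tells all that it offers. Calls block until the motion is done:
- env.reach(position, orientation): joint-space move of the TCP to a pose.
- env.movel(position, velocity=0.15, rot=None, stop_force=None): straight line of the TCP; rot=None keeps the orientation; velocity is the mean speed in m/s. With stop_force (N) it stops when the force on the tool has changed by that much, and returns True; else False.
- env.goto_joints(angles): joint-space move.
- env.grip(opening, f_grip=None): finger opening in m; f_grip is the grip in N (None keeps the last); returns when the fingers have stopped.
- env.dwell(seconds).
- kin.inverse_kinematics(position, orientation): joint angles nearest the present ones, or None.
- env.get_state(): the state.
- camera(name): name is "side" or "top" or "wrist"; returns (picture, depth): 400x640x3 uint8, blue, green, red; 400x640 float32, m along the optical axis (not along the pixel's ray), 0 where there is no reading.
- calibration(name): a dict with "fx", "fy", "cx", "cy" (pixels), "rvec" (rotation vector, rad) and "tvec" (3), from world to camera coordinates, as OpenCV has them. Camera axes: x right, y down, z forward; pixel columns grow to the right and rows downward; lengths in m; the calibration is good to about 2 mm. The wrist camera is an equidistant fisheye: a pixel r from the principal point sees the ray r / f radians off the axis. A picture is of the moment at which its call begins: read the wrist's pose just before it. calibration takes no time and is no camera call; for the wrist camera it gives the pose at the moment of the call.
A pose or a line that the arm cannot do raises env.PlanningError and nothing moves.
- job.job_done(): hands the job in, once; it reports no verdict.
The state is a dict: "time": time; "qpos": joint angles; "joint_velocities": joint speeds; "joint_torque": joint torques, N m; "tcp_pos": TCP position; "orientation": TCP orientation; "force": force on the tool from outside, world axes, zero at the start; "torque": the same for the moment, N m; "opening": finger opening in m.
Only numpy, scipy, OpenCV 4.12 (cv2) and the standard library are available. Lean on these libraries where they do the work, as an engineer would, in place of code of your own. Each camera call takes 0.05 s, during which the arm holds its last target.

## Working session

There is one attempt and no reset: what is moved stays moved. The work goes in short steps, each a Python script; the robot and the scene stay as the last script left them, time stands still between calls to the robot, and variables do not carry over. Pictures are saved under pics/ and viewed, and the job is handed in when it is done.

```bash
mkdir -p pics; ls; python3 - <<'E'
from cell import env,kin,camera,calibration,job
import cv2,numpy as np
for n in ["top","side","wrist"]:
    p,d=camera(n); cv2.imwrite(f"pics/{n}0.png",p); np.save(f"pics/{n}0.npy",d)
    print(n,{k:np.round(v,3).tolist() for k,v in calibration(n).items()})
s=env.get_state(); print({k:np.round(v,3).tolist() for k,v in s.items()})
E
```

```text
pics
top {'fx': 372.686, 'fy': 372.686, 'cx': 321.626, 'cy': 202.227, 'rvec': [2.167, -2.148, 0.069], 'tvec': [0.009, 0.611, 1.131]}
side {'fx': 508.109, 'fy': 508.109, 'cx': 311.341, 'cy': 199.65, 'rvec': [2.331, -0.319, 0.115], 'tvec': [-0.563, 0.199, 1.715]}
wrist {'fx': 309.707, 'fy': 309.707, 'cx': 316.198, 'cy': 205.926, 'rvec': [-2.301, -1.806, -0.236], 'tvec': [-0.673, -0.034, 0.378]}
{'time': 0.15, 'qpos': [-1.439, 0.478, 0.022, 1.556, -0.012, 1.109, -0.083], 'joint_velocities': [0.0, -0.002, 0.0, -0.003, 0.001, -0.002, 0.002], 'joint_torque': [0.003, -59.692, 1.61, -28.149, 0.013, 0.007, 0.0], 'tcp_pos': [0.16, 0.655, 0.303], 'orientation': [-0.0, 0.12, 0.993, -0.001], 'force': [-0.593, 0.044, 0.178], 'torque': [-0.011, 0.026, -0.036], 'opening': 0.085}
```

View pics/top0.png

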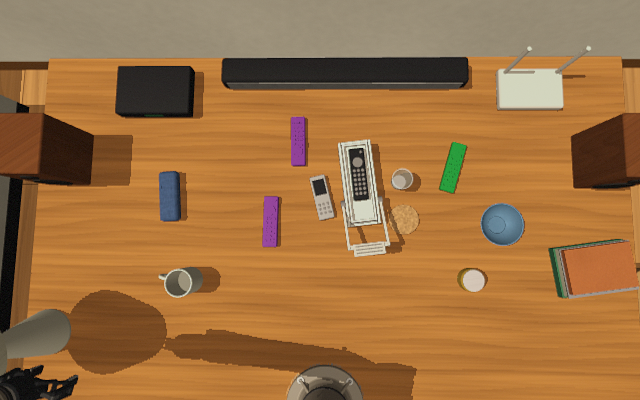

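View pics/side0.png

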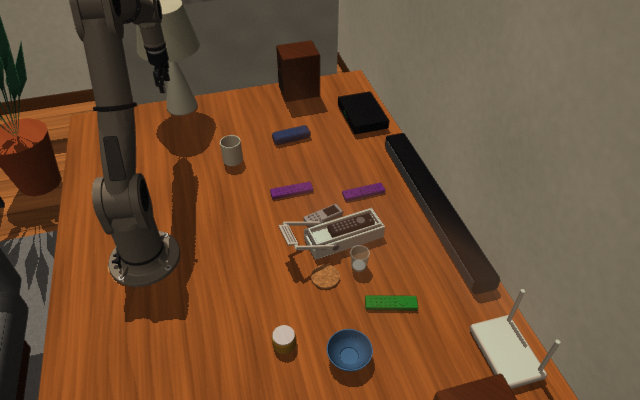

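View pics/wrist0.png

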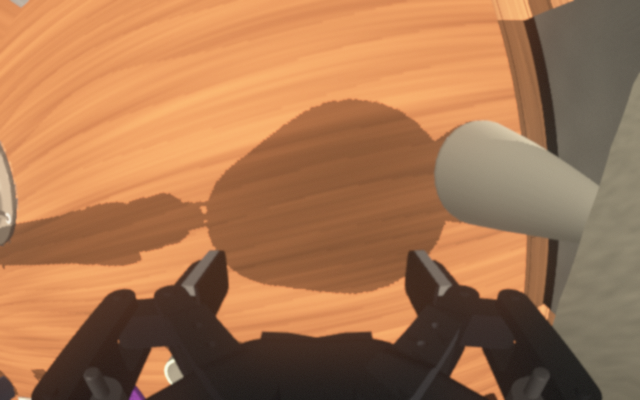

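The top view shows the tray at about (362,190), with the paddle at (370,249) facing the robot and the black remote on the shelf at (358,175). Things that could be mistaken for it:
- purple remotes at (298,141) and (271,222)
- green remote at (453,167)
- silver AC remote at (322,198)

I choose the black one on the shelf. Next I'll check it in a close crop and measure.

```bash
cat > h.py <<'E'
import numpy as np,cv2
from cell import env,kin,camera,calibration,job
def deproj(c,uv,z):
    R,_=cv2.Rodrigues(np.array(c["rvec"],float)); t=np.array(c["tvec"],float).ravel()
    uv=np.asarray(uv,float).reshape(-1,2); z=np.asarray(z,float).ravel()
    P=np.c_[(uv[:,0]-c["cx"])/c["fx"]*z,(uv[:,1]-c["cy"])/c["fy"]*z,z]
    return (P-t)@R
def cloud(n,d):
    c=calibration(n); v,u=np.mgrid[:400,:640]
    W=deproj(c,np.c_[u.ravel(),v.ravel()],d.ravel()).reshape(400,640,3); W[d<=0]=np.nan
    return W
E
python3 - <<'E'
from h import *
p=cv2.imread("pics/top0.png"); d=np.load("pics/top0.npy")
cv2.imwrite("pics/crop0.png",cv2.resize(p[130:265,290:425],(600,600),interpolation=cv2.INTER_CUBIC))
W=cloud("top",d)
for uv in [(358,175),(370,245),(370,249),(370,253),(358,152),(364,197),(366,215),(402,179),(404,220),(322,198),(250,300)]:
    print(uv,np.round(W[uv[1],uv[0]],3))
hsv=cv2.cvtColor(p,cv2.COLOR_BGR2HSV)
m=(hsv[...,1]<60)&(hsv[...,2]>150); m[:242]=0;m[262:]=0;m[:,:340]=0;m[:,395:]=0
m&=(W[...,2]>.085)
q=W[m]; print(len(q),q.mean(0),q.min(0),q.max(0))
ctr,sz,a=cv2.minAreaRect((q[:,:2]*1000).astype(np.float32)); print(ctr,sz,a)
# lie of the remote
m=(hsv[...,2]<90); m[:145]=0;m[203:]=0;m[:,:345]=0;m[:,372:]=0
m&=(W[...,2]>.05)
q=W[m]; print(len(q),np.median(q,0)); print(cv2.minAreaRect((q[:,:2]*1000).astype(np.float32)))
# walls
m=(W[...,2]>.045)&(W[...,2]<.3); m[:130]=0;m[226:]=0;m[:,:330]=0;m[:,385:]=0
q=W[m]; print(len(q)); print(cv2.minAreaRect((q[:,:2]*1000).astype(np.float32)))
E
```

```text
(358, 175) [ 0.69  -0.096  0.069]
(370, 245) [ 0.481 -0.127  0.108]
(370, 249) [ 0.47  -0.127  0.113]
(370, 253) [ 0.459 -0.127  0.115]
(358, 152) [ 0.76  -0.095  0.071]
(364, 197) [ 0.623 -0.114  0.07 ]
(366, 215) [ 0.57  -0.121  0.053]
(402, 179) [ 0.688 -0.238  0.01 ]
(404, 220) [ 0.558 -0.243  0.008]
(322, 198) [0.625 0.014 0.019]
(250, 300) [0.304 0.236 0.002]
417 [ 0.4718563  -0.12234809  0.11196474] [ 0.44996721 -0.18177946  0.10151661] [ 0.49025124 -0.06188543  0.12189938]
(469.99072265625, -121.95600891113281) (39.26369857788086, 119.90101623535156) 0.6398893594741821
530 [ 0.69290441 -0.09565238  0.06800463]
((694.4354858398438, -97.48954010009766), (157.40216064453125, 46.55625915527344), 6.250645637512207)
2777
((667.8226928710938, -102.74796295166016), (265.6858825683594, 125.27237701416016), 3.9935061931610107)
```

View pics/crop0.png

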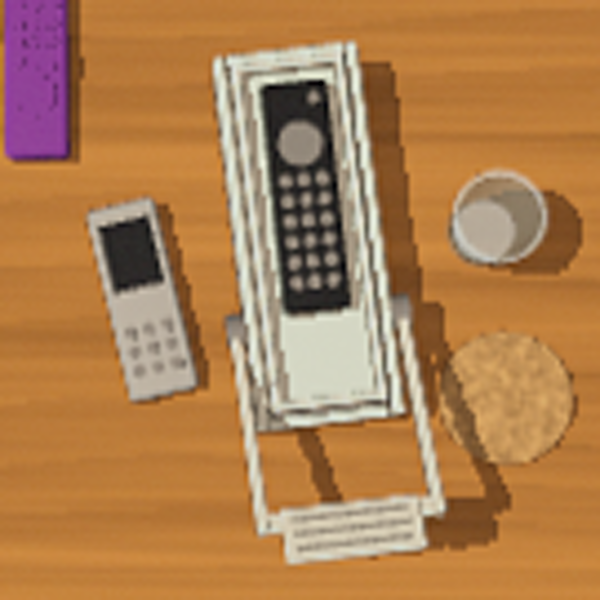

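The crop confirms the choice: the black remote lies on the white shelf, well short of the lip, and the paddle is centred at about crop (355,530). Now I'll refine the tray's yaw and plan the press along the paddle's arc.

```bash
python3 - <<'E'
from h import *
d=np.load("pics/top0.npy"); W=cloud("top",d)
q=W[130:190,325:386].reshape(-1,3); q=q[(q[:,2]>.045)&(q[:,2]<.2)]
# rear part: slice mid-lines along x
for lo in np.arange(.62,.79,.02):
    s=q[(q[:,0]>lo)&(q[:,0]<lo+.02)]
    if len(s): print(round(lo+.01,3),np.round([s[:,1].min(),s[:,1].max(),(s[:,1].min()+s[:,1].max())/2],4))
print(env.nose_length)
# paddle: central part
for a in range(1):
    q=W[240:262,350:390].reshape(-1,3); q=q[(q[:,2]>.09)&(abs(q[:,1]+.125)<.038)]
    c=q.mean(0); n=np.linalg.svd(q-c)[2][2]; print(len(q),c,n,np.arctan2(n[1],n[0]))
import itertools
for yaw in [.11,.13]:
  for k in [0,np.pi]:
    # tool x along tray -x/+x
    a=yaw+k
    R=np.array([[np.cos(a),np.sin(a),0],[np.sin(a),-np.cos(a),0],[0,0,-1]])
    from scipy.spatial.transform import Rotation as Ro
    o=Ro.from_matrix(R).as_quat()[[3,0,1,2]]
    for p in [(.47,-.127,.27),(.455,-.129,.10)]:
        print(yaw,k,kin.inverse_kinematics(p,o))
E
```

```text
0.65 [-0.1509 -0.0509 -0.1009]
0.67 [-0.1485 -0.0478 -0.0981]
0.69 [-0.1455 -0.0447 -0.0951]
0.71 [-0.1428 -0.0444 -0.0936]
0.73 [-0.1394 -0.0413 -0.0904]
0.75 [-0.1394 -0.0381 -0.0887]
0.77 [-0.1367 -0.035  -0.0858]
0.79 [-0.1335 -0.0348 -0.0842]
0.0726
338 [ 0.47018967 -0.12461978  0.11292999] [0.36140491 0.05051933 0.93103936] 0.13888601110886625
0.11 0 [-0.49891792  0.24832881  0.74831582  2.06749408 -0.21484909  0.90172038
 -1.09237902]
0.11 0 [-0.37371097  0.56785677  0.65447526  2.2112272  -0.66094326  0.56254615
 -0.67850724]
0.11 3.141592653589793 [-0.63115994  0.28825373  0.92317669  2.0733394  -0.29077709  0.91210652
  2.1335928 ]
0.11 3.141592653589793 [-0.15840453  0.49830069  0.37233766  2.19854566 -0.36910868  0.50284512
  2.17967236]
0.13 0 [-0.52207333  0.25373814  0.77789962  2.06857815 -0.22629958  0.90292712
 -1.05959461]
0.13 0 [-0.37503215  0.56848199  0.65629108  2.21129994 -0.66282255  0.56313254
 -0.65668464]
0.13 3.141592653589793 [-0.6331361   0.28905743  0.92592644  2.07342013 -0.29215553  0.91234689
  2.15511456]
0.13 3.141592653589793 [-0.1585049   0.49832139  0.37246449  2.1985519  -0.36923859  0.50285996
  2.19979831]
```

```bash
cat >> h.py <<'E'
from scipy.spatial.transform import Rotation as Ro
YAW=.13; u=np.array([np.cos(YAW),np.sin(YAW),0]); O=np.array([.470,-.126,0])+.2*u
Q=Ro.from_matrix(np.array([[u[0],u[1],0],[u[1],-u[0],0],[0,0,-1]])).as_quat()[[3,0,1,2]]
def tcp(q,extra=0.):
    a=.40-q; x=-.06-.155*np.cos(a)+.007*np.sin(a); z=.045+.155*np.sin(a)+.007*np.cos(a)
    return O+x*u+np.array([0,0,z+env.nose_length+.011*abs(np.tan(a))+extra])
E
python3 - <<'E'
from h import *
env.grip(0.0)
env.reach(tcp(0,.09),Q)
s=env.get_state(); print(s["time"],s["tcp_pos"],s["force"],s["opening"],tcp(0))
p,d=camera("top"); cv2.imwrite("pics/top1.png",cv2.resize(p[130:290,290:450],(600,600)))
p,d=camera("side"); cv2.imwrite("pics/side1.png",cv2.resize(p[150:310,220:420],(800,600)))
E
```

```text
3.8667 [ 0.47037306 -0.12517619  0.27902213] [-0.47798556 -0.45011743 -0.33318961] -1.1745868153260404e-06 [ 0.4699618  -0.12600499  0.189058  ]
```

View pics/side1.png

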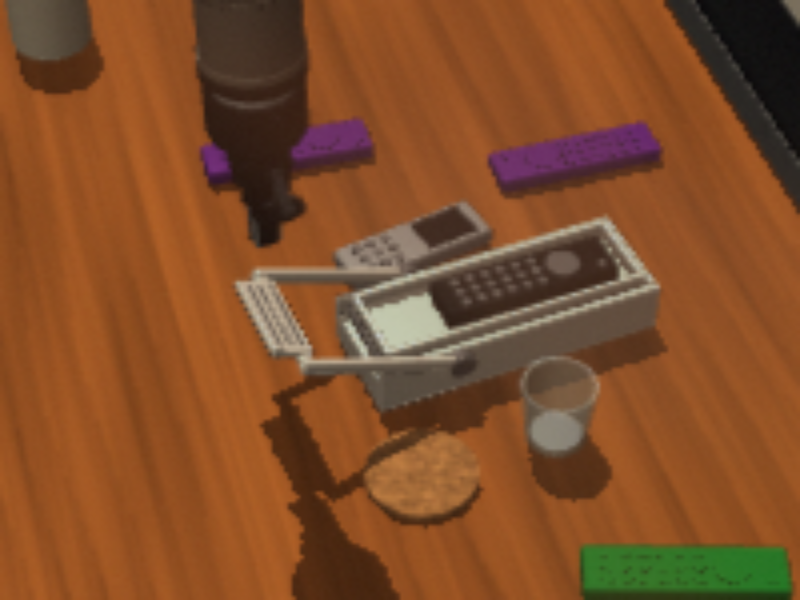

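The side crop shows the shut fingers at (265,235), hovering above the paddle at (272,318). The shelf is flat, with the remote at the back. Next I'll touch the paddle gently, then press along the arc.

```bash
python3 - <<'E'
from h import *
def st(l):
    s=env.get_state(); print(l,round(s["time"],2),np.round(s["tcp_pos"],4),np.round(s["force"],1))
env.movel(tcp(0,.02),.12); st("above")
r=env.movel(tcp(0,-.01),.03,stop_force=2.0); st(f"touch {r}")
p,d=camera("side"); cv2.imwrite("pics/side2.png",cv2.resize(p[150:310,220:420],(800,600)))
for q in [.12,.24]:
    r=env.movel(tcp(q),.05,stop_force=15); st(f"{q} {r} nominal z {tcp(q)[2]:.4f}")
p,d=camera("side"); cv2.imwrite("pics/side3.png",cv2.resize(p[150:310,220:420],(800,600)))
E
```

```text
above 4.7 [ 0.4703 -0.1263  0.2095] [ 0.1 -0.8  0.5]
touch True 5.38 [ 0.4698 -0.1259  0.1886] [1.  0.4 3.9]
0.12 False nominal z 0.1703 5.98 [ 0.4632 -0.1269  0.1704] [-0.3  0.7  3.2]
0.24 False nominal z 0.1510 6.53 [ 0.4583 -0.1276  0.151 ] [0.8 0.3 2.7]
```

View pics/side3.png

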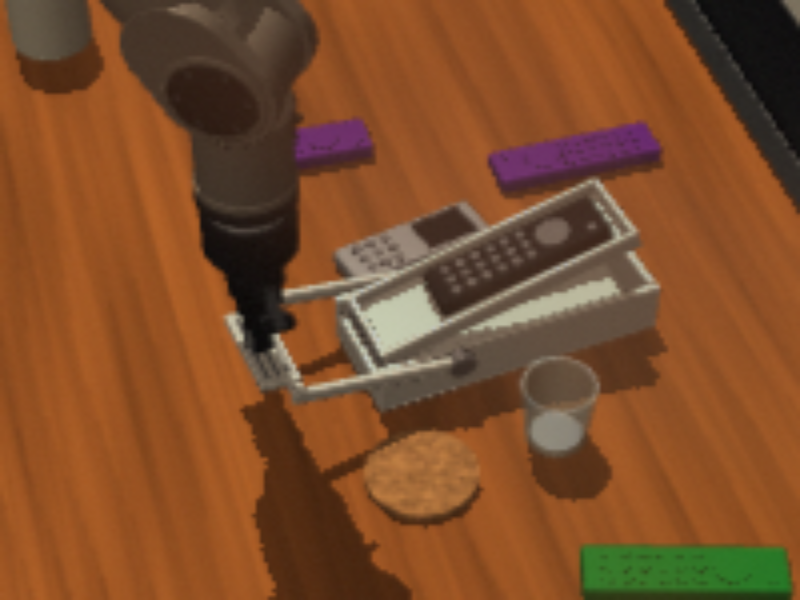

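The fingers sit on the paddle at (260,350), and the shelf is tipping with the remote not yet sliding. Contact came at the predicted height, so I'll continue to the stop.

```bash
python3 - <<'E'
from h import *
def st(l):
    s=env.get_state(); print(l,round(s["time"],2),np.round(s["tcp_pos"],4),np.round(s["force"],1))
for q,e in [(.36,0),(.47,0),(.55,-.003)]:
    r=env.movel(tcp(q,e),.05,stop_force=18); st(f"{q} {r} nominal z {tcp(q)[2]:.4f}")
env.dwell(1.2); st("hold")
p,d=camera("side"); cv2.imwrite("pics/side4.png",cv2.resize(p[150:310,220:420],(800,600)))
p,d=camera("top"); cv2.imwrite("pics/top4.png",cv2.resize(p[130:290,290:450],(600,600)))
E
```

```text
0.36 False nominal z 0.1312 7.13 [ 0.4555 -0.1279  0.1312] [-0.6 -0.1  3.9]
0.47 False nominal z 0.1145 7.62 [ 0.455  -0.1279  0.1143] [-0.6 -0.2  2.7]
0.55 True nominal z 0.1030 7.94 [ 0.4558 -0.128   0.1014] [-4.2  0.6 18.4]
hold 9.14 [ 0.4558 -0.1279  0.1015] [-3.7  0.8 16.9]
```

View pics/side4.png

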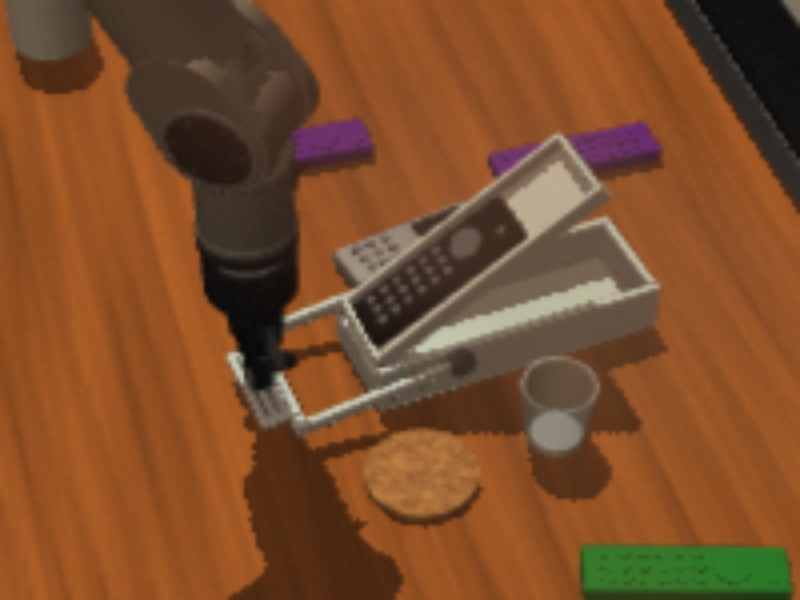

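The lever is at its stop: the force jumped to 18 N at the nominal stop height. The shelf is fully tipped and the remote's lower end is at the lip (375,335). Now I'll ease the paddle back up along the arc.

```bash
python3 - <<'E'
from h import *
def st(l):
    s=env.get_state(); print(l,round(s["time"],2),np.round(s["tcp_pos"],4),np.round(s["force"],1))
for q,v in [(.47,.02),(.36,.035),(.24,.035),(.12,.035),(.05,.03),(0,.02)]:
    env.movel(tcp(q),v); st(q)
env.movel(tcp(0,.02),.02); st("off")
env.movel(tcp(0,.09),.08); st("clear")
p,d=camera("side"); cv2.imwrite("pics/side5.png",cv2.resize(p[150:310,220:420],(800,600)))
p,d=camera("top"); cv2.imwrite("pics/top5.png",cv2.resize(p[130:290,290:450],(600,600)))
np.save("pics/top5.npy",d); cv2.imwrite("pics/top5full.png",p)
E
```

```text
0.47 10.06 [ 0.455  -0.128   0.1145] [-0.5 -0.3  2.6]
0.36 10.68 [ 0.4555 -0.1279  0.1313] [-1.5  0.4  2.6]
0.24 11.4 [ 0.4583 -0.1275  0.1511] [-1.3 -0.3  2.6]
0.12 12.12 [ 0.4634 -0.1269  0.1704] [1.  0.2 2.5]
0.05 12.66 [ 0.4672 -0.1264  0.1815] [3.2 0.3 2.4]
0 13.22 [ 0.4698 -0.126   0.1891] [ 1.3 -0.4  1.9]
off 14.38 [ 0.4699 -0.126   0.209 ] [ 0.8 -0.4 -0.1]
clear 15.4 [ 0.4696 -0.1259  0.2786] [0.5 0.1 0.4]
```

View pics/side5.png

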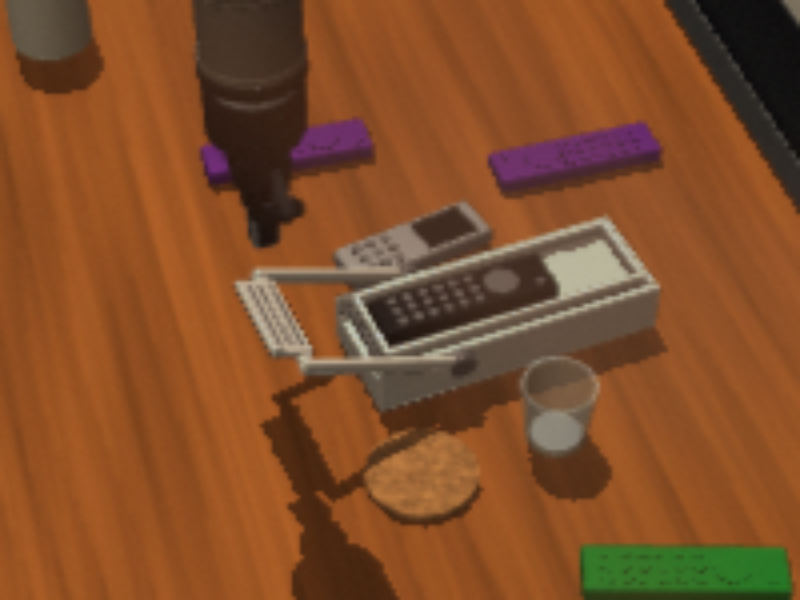

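View pics/top5.png

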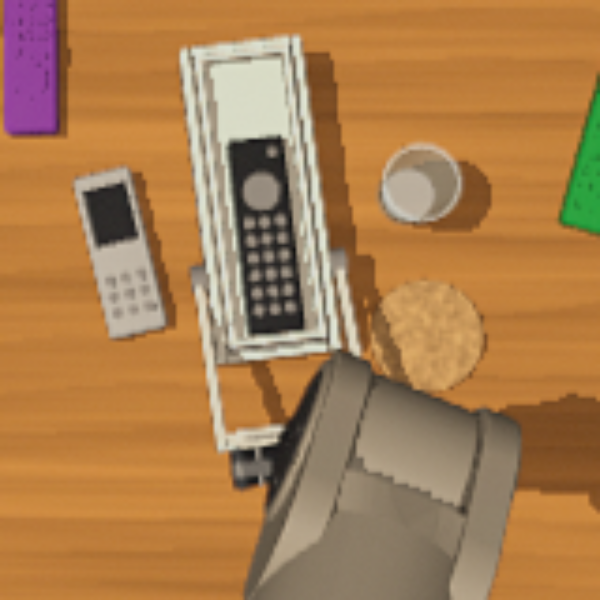

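Both views show the shelf flat, the remote's front end at the lip (top crop 275,330), the hand clear and the neighbours in place. One numeric check of the remote's gap before I hand in.

```bash
python3 - <<'E'
from h import *
for f,g in [("top0","top0"),("top5full","top5")]:
    p=cv2.imread(f"pics/{f}.png"); W=cloud("top",np.load(f"pics/{g}.npy"))
    hsv=cv2.cvtColor(p,cv2.COLOR_BGR2HSV)
    m=(hsv[...,2]<90); m[:145]=0;m[222:]=0;m[:,:345]=0;m[:,378:]=0
    m&=(W[...,2]>.055)&(W[...,2]<.09)
    t=(W[m]-O)@u; print(f,len(t),"remote tray-x",np.round(np.percentile(t,[1,99]),4),"mid",round(np.percentile(t,[1,99]).mean(),4))
p,d=camera("side"); a=cv2.imread("pics/side5.png"); b=cv2.resize(p[150:310,220:420],(800,600)); print("still diff",cv2.absdiff(a,b).max())
E
```

```text
top0 529 remote tray-x [-0.0516  0.104 ] mid 0.0262
top5full 520 remote tray-x [-0.1076  0.0467] mid -0.0304
still diff 52
```

The remote moved 57 mm, but the remaining gap is within pixel error, so I'll look closer with the wrist camera.

```bash
python3 - <<'E'
from h import *
c=calibration("wrist")
p,d=camera("wrist"); cv2.imwrite("pics/w6.png",p); np.save("pics/w6.npy",d)
import pickle; pickle.dump(c,open("pics/w6.pkl","wb"))
q,_=camera("side"); r,_=camera("side"); cv2.imwrite("pics/side6.png",cv2.resize(q[200:250,290:390],(800,400),interpolation=cv2.INTER_CUBIC))
print(cv2.absdiff(q,r).max(), cv2.absdiff(q,r)[150:310,290:420].max())
E
```

```text
83 49
```

View pics/w6.png

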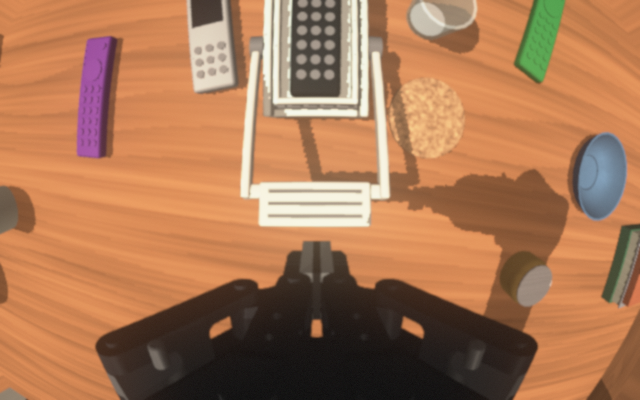

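View pics/side6.png

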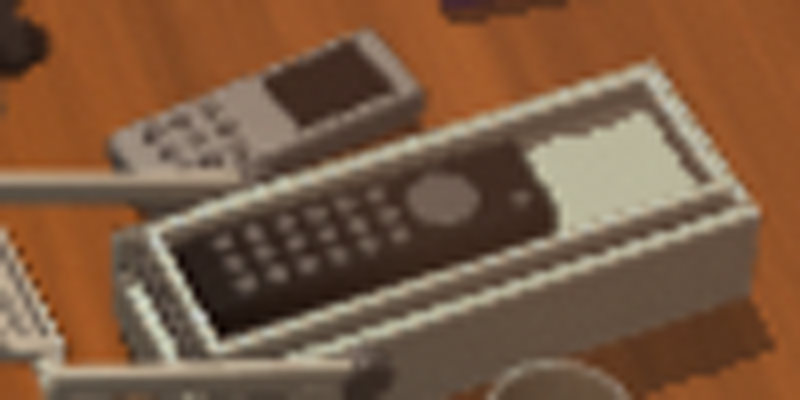

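The wrist view puts the remote's front end (316,96) right at the lip (about y 100), and the side close-up shows it abutting too. The hand is about 90 mm above the paddle. Handing in.

```bash
python3 - <<'E'
from h import *
job.job_done(); print(env.get_state()["time"])
E
```

```text
the job is handed in; nothing more can be done
the job is handed in; nothing more can be done
```

I worked the tray's lever with the shut fingers on its paddle, and the black remote slid down against the front lip. I then eased the paddle back up until the shelf lay flat and handed the job in; it gives no verdict.

- **Press:** I pressed to the stop, where the force jumped to 18 N at the expected height. I held it there for 1.2 s, and the side view showed the remote at the lip.
- **Return:** The paddle came up at about 0.02–0.035 m/s, against the 0.2 m/s slam limit. It stayed in contact with the fingers until the lever was at rest.
- **Final state:** The shelf looks flat, the hand is about 90 mm above the paddle with no force on it, and the neighbouring items look unmoved. The arm had finished moving by 15.4 s of the 38 s allowed.

**Less certain checks:**
- **Gap at the lip:** The top-camera depth put the remote's centre at tray x −30 mm after a 57 mm slide, and I had expected roughly −35 mm. That is within pixel error, and the wrist and side close-ups show the remote's end at the lip.
- **Stillness:** My check by comparing pictures was inconclusive. Even back-to-back frames differed, which I put down to camera noise.

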